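# Re-tighten an over-squeezed log slice in the ratchet clamp

## Robot

A 7-joint arm with a two-finger parallel gripper is mounted at the origin on the work surface. World frame = base frame: x ahead of the robot, y to its left, z up, the work surface at z = 0. Lengths are in m, angles in rad, forces in N, time in s.
With the tool pointing down it reaches from about 0.4 to 0.75 m from the base axis. Payload 19.5 kg.
Tool frame: the origin (TCP) lies on the centre line of the jaws, within the pads' length; the fingertips stand 25 mm ahead of it and the grasp point (between the pads) lies 6 mm ahead of it; z points along the fingers, y is the line along which they close (so a half turn about z gives the same grasp; the last joint's range is limited). The gripper opens to 85 mm and grips with 20 to 120 N. Pads are 22 mm wide; open, the fingers measure 114 mm over their backs; the gripper's body (76 mm by 85 mm) begins 54 mm behind the grasp point. The pads swing forward as they close: fully open they stand 13 mm farther back than shut.
Start: joints at [-1.366, 0.707, -0.028, 1.485, 0.022, 0.951, -0.075], TCP at [0.14, 0.558, 0.256] pointing down, gripper open.
Joint ranges: [-2.71, 2.71], [-0.32, 2.16], [-1.57, 1.52], [0, 2.45], [-1.46, 4.6], [0, 2.02], [-2.83, 2.83]. Speed limits (rad/s): [1.89, 1.89, 2.57, 2.57, 3.01, 3.01, 3.01].

## Interface

Orientations are given as a rotation vector (axis times angle).
In Python, from cell import ctrl gives the robot as it stands.
- The arm moves only by the shell command python3 -m jog 'ROWS' [OPENING] [FORCE]. ROWS is JSON, a list that holds one entry, the list of rows, each a list of 6 numbers: the shift along the tool's x, y, z in mm, then the turn, a rotation vector about the tool's x, y, z in rad. A call has 1 to 12 rows; each row is the pose to reach, as a shift and turn from the pose commanded when the call began, along the tool's axes at that moment; what a row does not reach only later rows make up. A row lasts 1/8 s, in which the tool goes at most 62.5 mm and 10.7 degrees, less where a joint would pass 70% of its speed; a pose out of reach is approached as far as the arm can. A call with a gripper value outside its range is refused whole. OPENING is the gripper command: -1 is shut, 1 is fully open, values between are in proportion, set as the call begins (- or left out, the last holds). The fingers move at their own pace and stop on an object; FORCE is the grip in N (left out, the last holds). Time passes only in rows, so rows that repeat a pose let the fingers close. It gives the time, the measured TCP pose, the force, the opening and the grip force at its end, in the units of the state.
- ctrl.get_state(): the state, without advancing time (a new reading comes with each control period).
- ctrl.capture(name): name is "scene" or "side" or "wrist"; returns a dict with "frame" (420x560x3 uint8, red, green, blue), "fx", "fy", "cx", "cy" (pixels), "world_to_cam" (4x4, takes a point from world to camera coordinates); the wrist camera has in their place "hand_eye" (4x4, takes a point from camera to tool coordinates, whose origin is the TCP and whose axes are the flange's). Camera axes: x right, y up, looking along -z (the intrinsics and any distortion apply to the point x, -y, -z); pixel columns grow to the right and rows downward; lengths in m; the calibration is good to about 2 mm. A picture is of the moment at which its call begins: read the wrist's pose just before it. There is no depth.
- ctrl.sign_off(): hands the job in; it is judged then, once.
The state is a dict: "time": time; "joint_positions": joint angles; "qvel": joint speeds; "effort": joint torques, N m; "eef_pos": TCP position; "orientation": TCP orientation; "force": force on the tool from outside, world axes, zero at the start; "torque": the same for the moment, N m; "grip_width": finger opening in m; "gripper_force": force on a finger pad.
Only numpy, scipy, OpenCV 4.12 (cv2) and the standard library are available. Lean on these libraries where they do the work, as an engineer would, in place of code of your own. Each camera call takes 0.05 s, during which the arm holds its last target. There are 200 camera calls.

## Task

The log slice in the ratchet clamp is squeezed far too hard. Flip the yellow-tipped dog off the teeth, wind the red knob right back to its stop so that the slice lies loose, then flip the dog back onto the teeth and tighten the knob slowly, click by click, until the slice is held just snugly against the fence. Never force the knob back against the dog, and leave the other things on the bench alone.

Things in the scene. Friction and masses are not known exactly. Their poses are not given: they have to be found in the camera images.
- clamp: blue base plate of the ratchet clamp, bolted down, 200 x 345 x 20 mm, spanning x -90..110, y -105..240 mm. Origin on the bench below the knob's vertical axis. The jaw runs along its +y to the fence; the dog is on its -y side. A wheel (160 mm across, top 45 mm above the bench, 30 upright saw teeth 7 mm high round its rim) turns with the knob
- knob_grip (a point): point on the knob's vertical axis, 150 mm above the bench, in the red bar to grip: 54 mm long, 16 mm thick, from 125 to 170 mm above the bench, on a 26 mm stem. Turns with the knob: the bar's length lies 0.65 rad counter-clockwise (from above) of this point's x axis, which is parallel to the clamp's x axis at knob = 0
- knob (a joint): angle of knob and wheel, rad: 0 at its stop (jaw fully back), growing clockwise seen from above (tightening), at most 1.95. A click (tooth) is 0.209 rad and moves the jaw 3.35 mm; the dog holds it at whole clicks. Starts at 7 clicks. Drag 0.06 Nm plus 0.1 Nm per rad/s. Freed of the dog it unwinds by itself until the pad is nearly slack; the rest it must be turned
- dog (a joint): angle of the brass dog (pawl), rad: about 0 (to 0.15) on the teeth, where it blocks the knob from turning back but lets it click forward; 1.25 flipped right over. Swings about a level pin along the clamp's y axis at clamp x = 50, y = -72 mm, 64 mm above the bench, and falls by its weight to either side; at about 0.6 its ball is straight above the pin
- dog_ball (a point): centre of the yellow ball (20 mm across) at the end of the dog's 60 mm lever: with the dog on the teeth at clamp x = 16, y = -72 mm, 113 mm above the bench; flipped over, at x = 86 mm, same height. Push it sideways along the clamp's x with closed fingers; under load it frees with some 2 to 4 N
- slice: oval log slice in the clamp, 58 to 64 mm across, 35 mm thick, flat on the plate between the jaw's pad and the fence; origin under its centre. The jaw pushes it through a sprung wooden pad of 2 N per mm. The pad meets it at a knob angle between 0.35 and 1.0 rad, to be found by feel: from there the knob grows stiffer by about 0.11 Nm a click
- fence: blue fixed fence at the clamp's +y end, 90 x 20 x 45 mm, standing on the plate, axes along the clamp's; origin on its lower edge, in the middle of the face that looks at the jaw. Snug means pressed on the slice with about 10 N (6 to 14 N), the second click after the pad has met the slice: the hand then feels 0.11 to 0.21 Nm more than on free clicks. Starts at 15 to 34 N
- small_slice: bystander: small log slice, 36 mm across, 30 mm high, on the clamp's plate near the jaw, origin under its centre
- tall_slice: bystander: log piece, 48 mm across, 60 mm high, origin under its centre
- wide_slice: bystander: log slice, 76 mm across, 40 mm high, origin under its centre
- cone_a: bystander: brown pine cone standing upright, 52 mm across, 74 mm high, origin under its centre
- cone_b: bystander: brown pine cone standing upright, 52 mm across, 74 mm high, origin under its centre
- hammer: bystander: hammer with a yellow handle lying on the bench, origin under its middle
- offcut: bystander: plywood offcut, 120 x 60 x 18 mm, origin under its centre

How it is judged:
By the outcome, as a careful person would: the job done as asked, in the order asked, and still so for the second after the job is handed in, with the robot touching nothing.
It also fails if it takes over 64 s, if anything falls off the work surface, if the arm or the gripper's body presses on something with over 40 N, if the wrist force passes 120 N, or if a joint passes its speed limit or range.

## Working session

There is one attempt and no reset: what is moved stays moved. The work goes in short steps, Python scripts to look and compute and a shell command to move; the robot and the scene stay as the last step left them, time stands still between calls to the robot, and variables do not carry over. Pictures are saved under pics/ and viewed, at most 10 in all, crops included, and the job is handed in when it is done.

```bash
ls; mkdir -p pics; python3 - <<'E'
from cell import ctrl
import cv2,numpy as np
s=ctrl.get_state();print(s)
for n in("scene","side"):
    c=ctrl.capture(n);cv2.imwrite(f"pics/{n}0.png",c["frame"][:,:,::-1])
    print(n,c["fx"],c["fy"],c["cx"],c["cy"],np.round(c["world_to_cam"],4).tolist(),[k for k in c])
E
```

```text
pics
{'time': 0.0, 'joint_positions': array([-1.36572366,  0.7070904 , -0.0276212 ,  1.48496529,  0.02197764,
        0.95087785, -0.07547518]), 'qvel': array([-0.00052535,  0.00015741,  0.00075051,  0.00177497, -0.0011045 ,
       -0.00015721,  0.00041921]), 'effort': array([-4.70376854e-04, -8.83204508e+01,  1.23452649e+00, -2.36167002e+01,
        1.68778771e-02,  6.53277806e-03, -4.23948688e-05]), 'eef_pos': array([0.1403977 , 0.55737285, 0.25584257]), 'orientation': array([-3.86609673e-01, -3.11759490e+00,  1.62237064e-03]), 'force': array([0.3577855 , 0.38298104, 0.48152151]), 'torque': array([-0.01578342, -0.01766854,  0.00195331]), 'gripper_force': 0.0, 'grip_width': 0.0852711898390829}
scene 458.74359605160095 458.74359605160095 280.2308435498639 212.3407291019325 [[-0.3203, 0.9473, -0.0064, 0.2069], [-0.7694, -0.2562, 0.5852, 0.3511], [0.5527, 0.1923, 0.8109, -1.6988], [0.0, 0.0, 0.0, 1.0]] ['frame', 'fx', 'fy', 'cx', 'cy', 'world_to_cam']
side 483.50453744561446 483.50453744561446 276.2682521308929 216.59781157762305 [[0.7138, -0.7002, 0.0171, -0.44], [0.5409, 0.5666, 0.6216, -0.3571], [-0.4449, -0.4344, 0.7832, -1.1282], [0.0, 0.0, 0.0, 1.0]] ['frame', 'fx', 'fy', 'cx', 'cy', 'world_to_cam']
```

View pics/scene0.png

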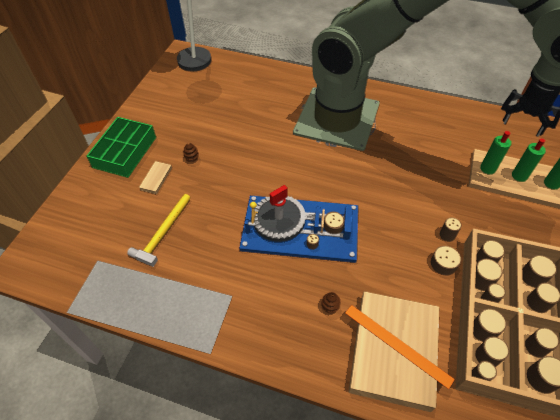

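View pics/side0.png

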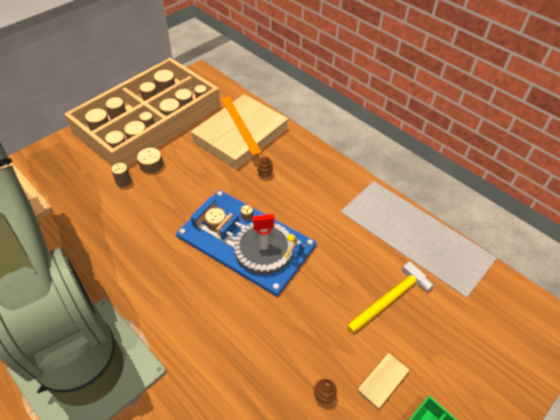

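The scene view shows the blue clamp at about (242..358, 197..258): knob red at (279,194), yellow ball at (253,205), fence on the right at (350,222). In the side view the clamp is at (178..315, 193..290), with the knob at (263,223) and the ball at (291,238). The clamp is nearly aligned with the world axes.

```bash
cat > h.py <<'E'
from cell import ctrl
import cv2,numpy as np
from scipy.optimize import minimize
from scipy.spatial.transform import Rotation as R
def proj(c,P):
    q=np.c_[P,np.ones(len(P))]@np.array(c["world_to_cam"]).T
    return np.c_[c["cx"]+c["fx"]*q[:,0]/-q[:,2], c["cy"]-c["fy"]*q[:,1]/-q[:,2]]
def C2W(p,P):
    P=np.atleast_2d(P)/1000.;c,s=np.cos(p[2]),np.sin(p[2])
    return np.c_[p[0]+c*P[:,0]-s*P[:,1],p[1]+s*P[:,0]+c*P[:,1],P[:,2]]
E
cat > fit.py <<'E'
from h import *
box=[[x,y,z] for x in(-90,110) for y in(-105,240) for z in(0,20)]
D=[]
for n,roi in(("scene",(225,180,375,275)),("side",(165,180,330,300))):
    c=ctrl.capture(n);f=c["frame"];h=cv2.cvtColor(f,cv2.COLOR_RGB2HSV)
    m=((h[...,0]>100)&(h[...,0]<130)&(h[...,1]>130)&(h[...,2]>40)).astype(np.uint8)
    k=np.zeros_like(m);x0,y0,x1,y1=roi;k[y0:y1,x0:x1]=m[y0:y1,x0:x1]
    k=cv2.morphologyEx(k,cv2.MORPH_OPEN,np.ones((2,2)))
    pts=cv2.findNonZero(k);hull=cv2.convexHull(pts)
    D.append((c,hull));c["n"]=n
def poly(c,p,B):return cv2.convexHull(proj(c,C2W(p,B)).astype(np.float32))
S=8
fence=[[x,y,z] for x in(-35,55) for y in(195,215) for z in(65,)]
def cost(p):
    t=0
    for c,hu in D:
        im=np.zeros((420*S//2,560*S//2),np.uint8);a=im.copy();b=im.copy()
        cv2.fillConvexPoly(a,np.int32(np.round((poly(c,p,box)+.5)*S/2*16)),1,shift=4)
        cv2.fillConvexPoly(b,np.int32(np.round((hu+.5)*S/2*16)),1,shift=4)
        t+=(a^b).sum()
    return t/16
best=min((minimize(cost,[.62+dx,.03+dy,yw],method="Nelder-Mead",options=dict(initial_simplex=np.array([.62+dx,.03+dy,yw])+np.array([[0,0,0],[.03,0,0],[0,.03,0],[0,0,.15]]))) for dx in(-.06,0,.06) for dy in(-.1,0,.1) for yw in(0,)),key=lambda r:r.fun)
p=best.x;print("clamp",p,best.fun,[cv2.contourArea(h) for _,h in D]);np.save("clamp.npy",p)
for n,P in(("knob",[0,0,150]),("ball",[16,-72,113]),("fence",[10,195,45])):
    print(n,C2W(p,P)[0].round(4),[proj(c,C2W(p,P))[0].round(1).tolist() for c,_ in D])
for c,_ in D:
    f=c["frame"][:,:,::-1].copy()
    cv2.polylines(f,[np.int32(poly(c,p,box))],1,(255,255,255))
    for P in([0,0,150],[16,-72,113],[0,0,45]):cv2.circle(f,tuple(int(v) for v in proj(c,C2W(p,P))[0].round()),2,(0,255,0),-1)
    u,v=proj(c,C2W(p,[0,50,40]))[0].astype(int)
    c["crop"]=cv2.resize(f[v-65:v+65,u-85:u+85],None,fx=3.5,fy=3.5,interpolation=cv2.INTER_CUBIC)
    cv2.imwrite(f"pics/fit_{c['n']}.png",c["crop"])
E
python3 fit.py
```

```text
clamp [ 0.52000196 -0.04858541  0.20804889] 982.25 [6243.0, 7161.5]
knob [ 0.52   -0.0486  0.15  ] [[277.9, 194.3], [263.5, 220.6]]
ball [ 0.5505 -0.1157  0.113 ] [[252.6, 204.3], [290.3, 238.0]]
fence [0.4895 0.1443 0.045 ] [[342.9, 224.5], [209.1, 210.5]]
```

```bash
python3 -c "
import cv2,numpy as np
a=cv2.imread('pics/fit_scene.png');b=cv2.imread('pics/fit_side.png')
cv2.imwrite('pics/fit2.png',cv2.resize(np.vstack([a,b]),None,fx=.65,fy=.65,interpolation=cv2.INTER_AREA))"
```

```text
(no output)
```

View pics/fit2.png

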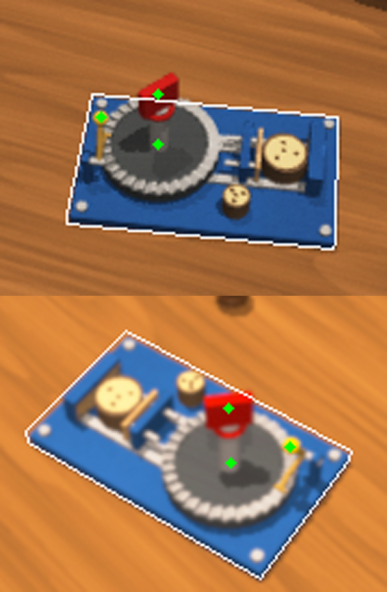

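The overlay fits well: plate outline on the edges, and the knob and ball points on their features. Clamp at (0.520, -0.049), yaw 0.208.

```bash
cat > go.py <<'E'
import sys
from h import *
# go.py frame(w|c) x y z(mm) psi [rel-to-clamp psi if c] : shift/turn from here
def go(fr,x,y,z,psi):
    p=np.load("clamp.npy");s=ctrl.get_state()
    T=np.array([x,y,z])/1000 if fr=="w" else C2W(p,[x,y,z])[0]
    if fr=="c":psi+=p[2]
    Y=np.array([np.cos(psi),np.sin(psi),0]);Z=np.array([0,0,-1.]);M=np.c_[np.cross(Y,Z),Y,Z]
    R0=R.from_rotvec(s["orientation"])
    d=R0.inv().apply(T-s["eef_pos"])*1000;w=(R0.inv()*R.from_matrix(M)).as_rotvec()
    print("shift",d.round(1),"turn",w.round(3),"| now t",round(s["time"],2),"clamp-mm",(R.from_euler("z",-p[2]).apply(s["eef_pos"]-[p[0],p[1],0])*1000).round(1),"q",s["joint_positions"].round(2))
if __name__=="__main__":
    a=sys.argv
    go(a[1],*map(float,a[2:6]))
E
python3 go.py w 400 330 300 0.0; python3 go.py c -16 -72 200 -1.571
```

```text
shift [-307.2 -157.1  -43.9] turn [-1.000e-03  1.000e-03  1.324e+00] | now t 0.2 clamp-mm [-246.2  671.3  256. ] q [-1.37  0.71 -0.03  1.48  0.02  0.95 -0.08]
shift [-533.3 -566.6   56.4] turn [-0.000e+00  1.000e-03  2.687e+00] | now t 0.2 clamp-mm [-246.2  671.3  256. ] q [-1.37  0.71 -0.03  1.48  0.02  0.95 -0.08]
```

```bash
python3 -m jog '[[[-30,-12,-15,0,0,0.13],[-80,-35,-30,0,0,0.31],[-125,-60,-44,0,0,0.49],[-170,-80,-44,0,0,0.67],[-215,-105,-44,0,0,0.85],[-260,-130,-44,0,0,1.03],[-307,-157,-44,0,0,1.2],[-340,-190,-44,0,0,1.38],[-370,-230,-44,0,0,1.56],[-400,-280,-44,0,0,1.74],[-430,-330,-44,0,0,1.92],[-460,-380,-44,0,0,2.1]]]' -1; python3 go.py c -20 -72 200 -1.571
```

```text
time: 1.7
eef_pos: [0.494, 0.075, 0.3004]
orientation: [-2.9, -1.208, -0.0]
force: [0.7, -0.1, -0.5]
grip_width: -0.0
gripper_force: 0.0
shift [-125.7  154.7  100.3] turn [-0.    -0.     0.581] | now t 1.7 clamp-mm [  0.  126.3 300.4] q [-0.51  0.59  0.54  1.69 -0.36  0.96 -0.62]
```

```bash
python3 -m jog '[[[-30,40,0,0,0,0.15],[-65,80,10,0,0,0.3],[-95,115,35,0,0,0.45],[-115,140,65,0,0,0.58],[-125,154,90,0,0,0.581],[-126,155,100,0,0,0.581],[-126,155,100,0,0,0.581]]]'; python3 go.py c -20 -72 125 -1.571
python3 - <<'E'
from h import *
s=ctrl.get_state();c=ctrl.capture("wrist");cv2.imwrite("pics/w1.png",c["frame"][:,:,::-1])
p=np.load("clamp.npy");H=np.array(c["hand_eye"]);print(H.round(3).tolist(),c["fx"])
M=np.eye(4);M[:3,:3]=R.from_rotvec(s["orientation"]).as_matrix();M[:3,3]=s["eef_pos"]
c["world_to_cam"]=np.linalg.inv(M@H)
for P in([16,-72,113],[0,0,170],[50,-72,64],[110,-105,20],[-90,-105,20]):print(P,proj(c,C2W(p,P))[0].round(1))
E
```

```text
time: 2.58
eef_pos: [0.516, -0.1211, 0.2003]
orientation: [-3.123, -0.336, 0.001]
force: [-0.7, -0.6, 0.1]
grip_width: -0.0003
gripper_force: 0.0
shift [-1.1  1.9 75.3] turn [-0.001  0.     0.007] | now t 2.58 clamp-mm [-18.9 -70.2 200.3] q [-0.12  0.79  0.57  1.73 -0.57  0.79 -0.63]
[[-0.0, 0.948, 0.319, 0.084], [1.0, 0.001, -0.001, 0.001], [-0.001, 0.319, -0.948, -0.118], [0.0, 0.0, 0.0, 1.0]] 329.73045465818416
[16, -72, 113] [284.7 175.1]
[0, 0, 170] [138.  233.2]
[50, -72, 64] [284.6 115.3]
[110, -105, 20] [325.4  36. ]
[-90, -105, 20] [315.9 256.7]
```

View pics/w1.png

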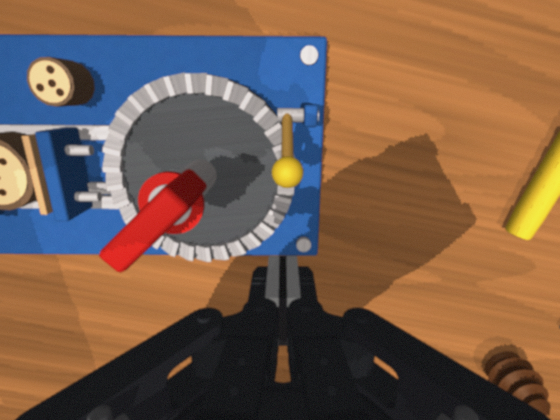

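The wrist view shows the yellow ball at (287,173), 2 px from the prediction. The dog lever runs up to (287,118) and the closed fingers point at the ball from below. I'll lower and push along +tool x.

```bash
python3 -m jog '[[[-1,0,20,0,0,0.007],[-1,0,45,0,0,0.007],[-1,0,65,0,0,0.007],[-1,0,75,0,0,0.007],[-1,0,75,0,0,0.007]]]'; python3 go.py c 45 -72 125 -1.571; python3 -m jog '[[[6,0,0,0,0,0],[12,0,0,0,0,0],[18,0,0,0,0,0],[24,0,0,0,0,0]]]';python3 go.py c 45 -72 125 -1.571
```

```text
time: 3.25
eef_pos: [0.5152, -0.1217, 0.1257]
orientation: [-3.125, -0.325, -0.0]
force: [0.6, 0.2, 0.8]
grip_width: 0.0003
gripper_force: 0.0
shift [64.8  1.4  0.7] turn [ 0.    -0.    -0.001] | now t 3.25 clamp-mm [-19.8 -70.6 125.7] q [-0.07  0.89  0.47  1.8  -0.66  0.61 -0.56]
time: 3.75
eef_pos: [0.5389, -0.1171, 0.1255]
orientation: [3.125, 0.324, -0.0]
force: [-0.6, 0.5, 1.9]
grip_width: -0.0002
gripper_force: 0.6
shift [40.7  1.   0.5] turn [ 0.     0.    -0.001] | now t 3.75 clamp-mm [  4.3 -70.9 125.5] q [-0.09  0.92  0.49  1.72 -0.65  0.67 -0.6 ]
```

```bash
python3 -m jog '[[[6,0,0,0,0,0],[12,0,0,0,0,0],[18,0,0,0,0,0],[24,0,0,0,0,0],[30,0,0,0,0,0],[36,0,0,0,0,0],[40,0,0,0,0,0],[40,0,0,0,0,0]]]'; python3 go.py c 20 -72 125 -1.571; python3 - <<'E'
from h import *
c=ctrl.capture("side");f=c["frame"][:,:,::-1];cv2.imwrite("pics/s2.png",cv2.resize(f[180:300,165:330],None,fx=4,fy=4,interpolation=cv2.INTER_CUBIC))
c=ctrl.capture("scene");f=c["frame"][:,:,::-1];cv2.imwrite("pics/sc2.png",cv2.resize(f[165:275,215:375],None,fx=4,fy=4,interpolation=cv2.INTER_CUBIC))
E
```

```text
time: 4.75
eef_pos: [0.5778, -0.1088, 0.1253]
orientation: [3.125, 0.324, -0.0]
force: [-1.0, -0.4, -0.4]
grip_width: -0.0001
gripper_force: 0.0
shift [-24.1   1.1   0.3] turn [ 0.     0.    -0.001] | now t 4.75 clamp-mm [ 44.1 -70.9 125.3] q [-0.11  0.97  0.52  1.58 -0.63  0.77 -0.67]
```

View pics/s2.png

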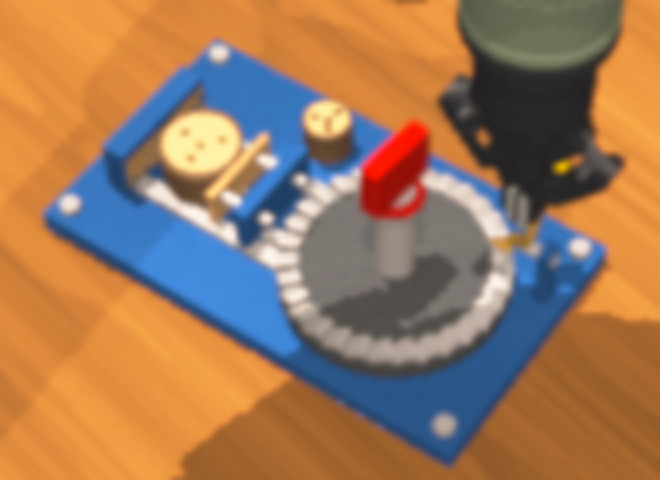

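The dog has flipped: the yellow ball shows at (565,165) beyond the fingers. The red bar has turned, so the knob has unwound. I'll rise and look from above the knob.

```bash
cat > bar.py <<'E'
from h import *
def bar(name,p,dp=True):
    s=ctrl.get_state();c=ctrl.capture(name)
    if name=="wrist":
        M=np.eye(4);M[:3,:3]=R.from_rotvec(s["orientation"]).as_matrix();M[:3,3]=s["eef_pos"]
        c["world_to_cam"]=np.linalg.inv(M@np.array(c["hand_eye"]))
    h=cv2.cvtColor(c["frame"],cv2.COLOR_RGB2HSV)
    m=(((h[...,0]<6)|(h[...,0]>172))&(h[...,1]>180)&(h[...,2]>60)).astype(np.uint8)
    u,v=proj(c,C2W(p,[0,0,150]))[0];g=np.zeros_like(m);w=25 if name!="wrist" else 130
    a,b=max(int(v)-w,0),max(int(u)-w,0);g[a:int(v)+w,b:int(u)+w]=m[a:int(v)+w,b:int(u)+w]
    n,l,st,_=cv2.connectedComponentsWithStats(g);k=1+np.argmax(st[1:,4]);m=(l==k).astype(np.uint8)
    S=4;t=np.arange(0,6.28,.3);ring=np.c_[18*np.cos(t),18*np.sin(t),0*t+125]
    hu=cv2.convexHull(cv2.findNonZero(m)).astype(np.float32)
    A0=np.zeros((420*S,560*S),np.uint8);cv2.fillConvexPoly(A0,np.int32((hu+.5)*S),1)
    def cost(x):
        a=.65-x[0];r=R.from_euler("z",a).as_matrix()
        B=np.array([[i,j,z] for i in(-27,27) for j in(-8,8) for z in(125,170)])@r.T
        P=np.r_[B,ring]+[x[1],x[2],0]
        A=np.zeros_like(A0);cv2.fillConvexPoly(A,np.int32((cv2.convexHull(proj(c,C2W(p,P)).astype(np.float32))+.5)*S),1)
        return (A^A0).sum()/S/S+.5*(x[1]**2+x[2]**2)
    q0=min(np.arange(-.1,2,.1),key=lambda q:cost([q,0,0]))
    r=minimize(cost,[q0,0,0],method="Nelder-Mead",options=dict(initial_simplex=np.array([[q0,0,0],[q0+.1,0,0],[q0,3,0],[q0,0,3]])))
    print(name,"knob",r.x.round(3),"clicks",(r.x[0]/.2094).round(2),"cost",r.fun.round(1),"area",cv2.contourArea(hu))
    return c
if __name__=="__main__":
    import sys
    p=np.load("clamp.npy")
    for n in sys.argv[1:]:
        c=bar(n,p)
        if n=="wrist":cv2.imwrite("pics/wl.png",c["frame"][:,:,::-1])
E
python3 -m jog '[[[0,0,-30,0,0,0],[0,0,-75,0,0,0],[0,0,-120,0,0,0],[0,0,-140,0,0,0],[-25,-36,-140,0,0,0],[-44,-72,-140,0,0,0],[-44,-72,-140,0,0,0],[-44,-72,-140,0,0,0]]]' 1; python3 bar.py wrist scene side; python3 go.py c 0 0 150 -1.571
```

```text
time: 5.85
eef_pos: [0.5201, -0.0479, 0.2655]
orientation: [3.124, 0.324, 0.001]
force: [-0.2, -0.3, 0.6]
grip_width: 0.0856
gripper_force: 0.0
wrist knob [ 0.751  0.731 -1.591] clicks 3.59 cost 318.3 area 2764.0
scene knob [0.671 1.008 0.801] clicks 3.21 cost 35.9 area 195.5
side knob [ 0.499 -0.502 -1.046] clicks 2.38 cost 56.9 area 259.5
shift [-1.000e-01  3.000e-01  1.152e+02] turn [ 0.     0.    -0.002] | now t 6.0 clamp-mm [2.000e-01 4.000e-01 2.652e+02] q [-0.31  0.7   0.66  1.67 -0.51  0.95 -0.82]
```

View pics/wl.png

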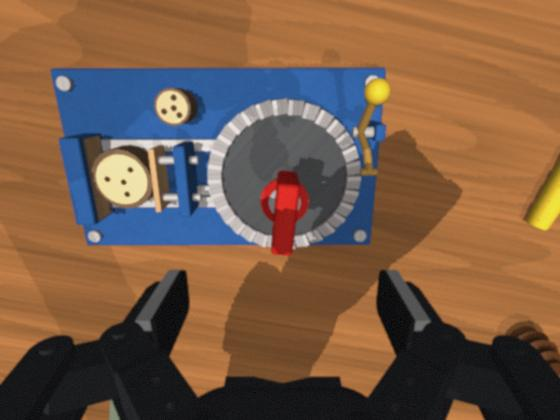

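Wrist view: the ball is now at (377,91), so the dog is flipped over. The red bar runs (288,173)–(283,253), nearly along clamp x, so the knob is at about 0.7 rad. Now grip it.

```bash
python3 -m jog '[[[0,0,30,0,0,0.03],[0,0,60,0,0,0.07],[0,0,90,0,0,0.07],[0,0,105,0,0,0.07],[0,0,109,0,0,0.07],[0,0,109,0,0,0.07]]]' 0.0; python3 -m jog '[[[0,0,0,0,0,0],[0,0,0,0,0,0],[0,0,0,0,0,0],[0,0,0,0,0,0],[0,0,0,0,0,0],[0,0,0,0,0,0]]]' -1 40; python3 go.py c 0 0 156 -0.921; python3 -c "
from cell import ctrl;s=ctrl.get_state();print(s['torque'].round(3),s['force'].round(1))"
```

```text
time: 6.75
eef_pos: [0.5202, -0.0477, 0.1569]
orientation: [3.134, 0.214, 0.001]
force: [1.1, -0.1, -0.2]
grip_width: 0.0427
gripper_force: 0.0
time: 7.5
eef_pos: [0.5207, -0.0492, 0.1573]
orientation: [3.131, 0.212, 0.004]
force: [3.8, -10.3, 3.1]
grip_width: 0.0155
gripper_force: 43.8
shift [-0.6 -0.7  1.3] turn [ 0.004 -0.001 -0.722] | now t 7.5 clamp-mm [  0.5  -0.7 157.3] q [-0.25  0.85  0.55  1.8  -0.67  0.68 -0.75]
[-1.78  -0.474  0.074] [  3.8 -10.3   3.1]
```

```bash
cat > st.py <<'E'
from h import *
s=ctrl.get_state();p=np.load("clamp.npy")
Rm=R.from_rotvec(s["orientation"]).as_matrix();psi=np.arctan2(Rm[1,1],Rm[0,1])-p[2]
print("t",round(s["time"],2),"knob~",round(.65-psi-np.pi/2,3),"F_tool",(Rm.T@s["force"]).round(1),"T",s["torque"].round(3),"pos",s["eef_pos"].round(4),"q7",s["joint_positions"][6].round(2),"grip",round(s["grip_width"]*1000,1))
E
python3 -m jog '[[[0.5,1.5,0,0,0,0],[0.5,1.5,0,0,0,0],[0.5,1.5,0,0,0,0]]]'; python3 st.py
python3 -m jog '[[[0.5,1.5,0,0,0,0],[0.5,1.5,0,0,0,0]]]'; python3 st.py
```

```text
time: 7.88
eef_pos: [0.5208, -0.0493, 0.1572]
orientation: [3.134, 0.214, 0.002]
force: [-3.7, -2.6, 9.9]
grip_width: 0.0152
gripper_force: 44.8
t 7.88 knob~ 0.722 F_tool [-4.   2.1 -9.9] T [-0.127  0.562  0.011] pos [ 0.5208 -0.0493  0.1572] q7 -0.75 grip 15.2
time: 8.12
eef_pos: [0.5208, -0.0495, 0.1572]
orientation: [-3.132, -0.215, 0.001]
force: [-8.2, 6.0, 16.3]
grip_width: 0.0153
gripper_force: 45.8
t 8.12 knob~ 0.721 F_tool [ -7.3  -7.1 -16.2] T [ 1.307  1.6   -0.029] pos [ 0.5208 -0.0495  0.1572] q7 -0.75 grip 15.3
```

```bash
python3 -m jog '[[[-0.6,-1,-0.5,0,0,0],[-0.6,-1,-0.5,0,0,0],[-0.6,-1,-0.5,0,0,0]]]' >/dev/null; python3 st.py;  python3 -m jog '[[[0,0,0,0,0,0],[0,0,0,0,0,0],[0,0,0,0,0,0]]]' >/dev/null; python3 st.py
```

```text
t 8.5 knob~ 0.721 F_tool [-1.  -0.4 -7.9] T [0.363 0.22  0.083] pos [ 0.5207 -0.0494  0.1572] q7 -0.75 grip 15.9
t 8.88 knob~ 0.721 F_tool [-1.  -0.8 -7. ] T [0.328 0.218 0.034] pos [ 0.5208 -0.0494  0.1573] q7 -0.75 grip 15.8
```

```bash
python3 -c "
import numpy as np;p=np.load('clamp.npy');p[:2]=[.5208,-.0494];np.save('clamp.npy',p)"
python3 -m jog '[[[0,0,-0.4,0,0,-0.05],[0,0,-0.4,0,0,-0.12],[0,0,-0.4,0,0,-0.2],[0,0,-0.4,0,0,-0.28],[0,0,-0.4,0,0,-0.36],[0,0,-0.4,0,0,-0.44],[0,0,-0.4,0,0,-0.52],[0,0,-0.4,0,0,-0.58],[0,0,-0.4,0,0,-0.62]]]' >/dev/null; python3 st.py
python3 -m jog '[[[0,0,0,0,0,-0.03],[0,0,0,0,0,-0.06],[0,0,0,0,0,-0.06]]]' >/dev/null; python3 st.py
```

```text
t 10.0 knob~ 0.098 F_tool [ 2.4 -5.6 -3.1] T [ 1.174  0.371 -0.114] pos [ 0.5203 -0.0486  0.1573] q7 -0.31 grip 15.6
t 10.38 knob~ 0.039 F_tool [ 3.1 -6.3 -3.1] T [1.189 0.488 0.029] pos [ 0.5203 -0.0486  0.1573] q7 -0.28 grip 15.8
```

```bash
for i in 1; do python3 -m jog '[[[0.3,-0.7,0,0,0,-0.03],[0.3,-0.7,0,0,0,-0.03],[0.3,-0.7,0,0,0,-0.03]]]' >/dev/null; python3 st.py
python3 -m jog '[[[0,0,0,0,0,-0.03],[0,0,0,0,0,-0.03],[0,0,0,0,0,-0.03]]]' >/dev/null; python3 st.py
python3 -m jog '[[[0,0,0,0,0,-0.03],[0,0,0,0,0,-0.03],[0,0,0,0,0,-0.03]]]' >/dev/null; python3 st.py; done
```

```text
t 10.75 knob~ 0.011 F_tool [ 2.1 -4.2 -3.8] T [0.918 0.31  0.018] pos [ 0.5202 -0.0485  0.1572] q7 -0.26 grip 15.2
t 11.12 knob~ -0.018 F_tool [ 1.6 -4.8 -5.1] T [ 1.014  0.467 -0.858] pos [ 0.5201 -0.0486  0.1573] q7 -0.24 grip 15.3
t 11.5 knob~ -0.047 F_tool [ 3.4 -5.3 -5.6] T [ 1.074  0.467 -1.881] pos [ 0.5202 -0.0486  0.1573] q7 -0.22 grip 15.3
```

The stop is reached: torque rises to -1.9 Nm at knob ≈ 0. I'll relieve the torque, release, rise, and move to the far side of the ball.

```bash
python3 -m jog '[[[0.3,-0.5,-0.5,0,0,0.045],[0.3,-0.5,-0.5,0,0,0.045]]]' >/dev/null; python3 st.py
python3 -m jog '[[[0,0,0,0,0,0],[0,0,0,0,0,0],[0,0,0,0,0,0],[0,0,-30,0,0,0],[0,0,-70,0,0,0],[0,0,-105,0,0,0],[0,0,-105,0,0,0]]]' 0.2; python3 st.py; python3 bar.py wrist; python3 go.py c 118 -72 235 -1.571; python3 go.py c 118 -72 125 -1.571
```

```text
t 11.75 knob~ -0.003 F_tool [-0.4  4.7 14.2] T [-0.331 -0.673 -0.051] pos [ 0.5201 -0.0485  0.1573] q7 -0.25 grip 15.8
time: 12.62
eef_pos: [0.5207, -0.0483, 0.2647]
orientation: [2.853, 1.312, 0.005]
force: [0.0, 0.8, -1.4]
grip_width: 0.0513
gripper_force: 0.0
t 12.62 knob~ -0.004 F_tool [ 0.6 -0.5  1.4] T [-0.037  0.013 -0.066] pos [ 0.5207 -0.0483  0.2647] q7 -0.33 grip 51.3
wrist knob [-0.001  0.567 -0.094] clicks -0.0 cost 349.6 area 2797.0
shift [ 49.2 130.2  28.5] turn [ 0.001 -0.001  0.654] | now t 12.68 clamp-mm [ -0.3   1.5 263.3] q [-0.21  0.66  0.45  1.67 -0.35  0.89 -0.33]
shift [ 49.  130.1 138.5] turn [ 0.001 -0.001  0.654] | now t 12.68 clamp-mm [ -0.3   1.5 263.3] q [-0.21  0.66  0.45  1.67 -0.35  0.89 -0.33]
```

```bash
python3 -m jog '[[[8,22,0,0,0,0.15],[18,48,0,0,0,0.3],[28,75,0,0,0,0.45],[38,102,0,0,0,0.6],[46,122,20,0,0,0.654],[49,130,50,0,0,0.654],[49,130,85,0,0,0.654],[49,130,115,0,0,0.654],[49,130,133,0,0,0.654],[49,130,138.5,0,0,0.654],[49,130,138.5,0,0,0.654]]]' -1; python3 st.py; python3 go.py c 60 -72 125 -1.571
```

```text
time: 14.05
eef_pos: [0.6508, -0.0957, 0.1246]
orientation: [3.124, 0.326, 0.001]
force: [0.1, -0.8, 0.3]
grip_width: -0.0001
gripper_force: 0.0
t 14.05 knob~ 0.65 F_tool [-0.   0.8 -0.3] T [ 0.015 -0.032 -0.012] pos [ 0.6508 -0.0957  0.1246] q7 -0.81 grip -0.1
shift [-57.6  -0.1  -0.4] turn [ 0. -0. -0.] | now t 14.05 clamp-mm [117.6 -72.2 124.6] q [-0.13  1.06  0.56  1.29 -0.6   0.95 -0.81]
```

```bash
python3 -m jog '[[[-6,0,0,0,0,0],[-13,0,0,0,0,0],[-20,0,0,0,0,0],[-27,0,0,0,0,0],[-34,0,0,0,0,0],[-41,0,0,0,0,0],[-48,0,0,0,0,0],[-55,0,0,0,0,0],[-61,0,0,0,0,0],[-64,0,0,0,0,0],[-64,0,0,0,0,0]]]'; python3 -m jog '[[[6,0,-30,0,0,0],[6,0,-75,0,0,0],[6,0,-115,0,0,0],[-10,-36,-130,0,0,-0.15],[-34,-55,-138,0,0,-0.3],[-55,-72,-138,0,0,-0.45],[-55,-72,-138,0,0,-0.6],[-55,-72,-138,0,0,-0.6]]]' 0.2;  python3 bar.py wrist; python3 go.py c 0 0 156.5 -0.915
```

```text
time: 15.42
eef_pos: [0.5879, -0.1088, 0.1243]
orientation: [3.125, 0.326, -0.0]
force: [-0.8, -0.5, -0.1]
grip_width: -0.0002
gripper_force: 0.0
time: 16.42
eef_pos: [0.5195, -0.0497, 0.2625]
orientation: [2.889, 1.234, 0.001]
force: [-0.5, 0.0, -0.2]
grip_width: 0.0512
gripper_force: 0.0
wrist knob [ 0.022  0.05  -0.673] clicks 0.11 cost 359.5 area 2862.5
shift [  1.2   0.6 105.8] turn [ 0.   -0.   -0.06] | now t 16.48 clamp-mm [-1.300e+00 -1.000e-01  2.623e+02] q [-0.22  0.67  0.48  1.68 -0.37  0.89 -0.36]
```

View pics/wl.png

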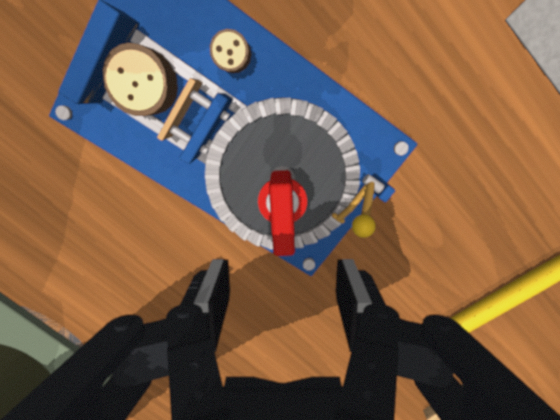

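The wrist view shows the ball at (363,226) with the pawl on the teeth at (345,210). The pad is clear of the slice and the knob is at 0. Grip again.

```bash
python3 go.py w 520.4 -48.9 156.5 -0.71; python3 -m jog '[[[1.2,0,30,0,0,-0.04],[1.2,0,70,0,0,-0.045],[1.2,0,95,0,0,-0.045],[1.2,0,105.5,0,0,-0.045],[1.2,0,105.5,0,0,-0.045]]]' >/dev/null; python3 st.py; python3 -m jog '[[[0,0,0,0,0,0],[0,0,0,0,0,0],[0,0,0,0,0,0],[0,0,0,0,0,0],[0,0,0,0,0,0]]]' -1 40 >/dev/null; python3 st.py
```

```text
shift [  1.2  -0.  105.8] turn [ 0.    -0.    -0.056] | now t 16.48 clamp-mm [-1.300e+00 -1.000e-01  2.623e+02] q [-0.22  0.67  0.48  1.68 -0.37  0.89 -0.36]
t 17.1 knob~ 0.007 F_tool [ 0.2 -0.  -0.9] T [-0.009  0.013  0.019] pos [ 0.5202 -0.049   0.1567] q7 -0.24 grip 51.4
t 17.73 knob~ 0.005 F_tool [-0.2 -3.5 -9. ] T [ 0.449  0.656 -0.093] pos [ 0.5202 -0.0486  0.1575] q7 -0.24 grip 15.6
```

```bash
cat > tq.py <<'E'
from h import *
p=np.load("clamp.npy");T=[];F=[]
for i in range(10):
    ctrl.capture("side");s=ctrl.get_state();T.append(s["torque"]);Rm=R.from_rotvec(s["orientation"]).as_matrix();F.append(Rm.T@s["force"])
psi=np.arctan2(Rm[1,1],Rm[0,1])-p[2];T=np.array(T)
print("t",round(s["time"],2),"knob~",round(.65-psi-np.pi/2,3),"T",T.mean(0).round(3),"sd",T[:,2].std().round(3),"F",np.mean(F,0).round(1),"pos",s["eef_pos"].round(4))
E
python3 -m jog '[[[0,0,-0.5,0,0,0.03],[0,0,-0.5,0,0,0.06],[0,0,-0.5,0,0,0.09],[0,0,-0.5,0,0,0.12],[0,0,-0.5,0,0,0.15]]]' >/dev/null; python3 tq.py
python3 -m jog '[[[0,0,0,0,0,0.03],[0,0,0,0,0,0.06],[0,0,0,0,0,0.085]]]' >/dev/null; python3 tq.py
```

```text
t 18.85 knob~ 0.157 T [ 0.429  0.157 -0.089] sd 0.041 F [ 0.8 -2.2 -6.1] pos [ 0.5203 -0.0487  0.1575]
t 19.73 knob~ 0.241 T [ 0.343  0.041 -0.032] sd 0.037 F [ 0.7 -1.4 -5.4] pos [ 0.5204 -0.0488  0.1575]
```

```bash
python3 -m jog '[[[0,0,0,0,0,0.03],[0,0,0,0,0,0.06],[0,0,0,0,0,0.09],[0,0,0,0,0,0.125]]]' >/dev/null; python3 tq.py
python3 -m jog '[[[0,0,0,0,0,0.03],[0,0,0,0,0,0.06],[0,0,0,0,0,0.085]]]' >/dev/null; python3 tq.py
python3 -m jog '[[[0,0,0,0,0,0.03],[0,0,0,0,0,0.06],[0,0,0,0,0,0.09],[0,0,0,0,0,0.125]]]' >/dev/null; python3 tq.py
python3 -m jog '[[[0,0,0,0,0,0.03],[0,0,0,0,0,0.06],[0,0,0,0,0,0.085]]]' >/dev/null; python3 tq.py
```

```text
t 20.73 knob~ 0.367 T [ 0.191 -0.066 -0.077] sd 0.035 F [ 0.5 -0.5 -5.9] pos [ 0.5205 -0.049   0.1575]
t 21.6 knob~ 0.452 T [ 0.053 -0.137 -0.052] sd 0.042 F [ 0.7 -0.  -5.3] pos [ 0.5205 -0.049   0.1575]
t 22.6 knob~ 0.578 T [-0.196 -0.291 -0.073] sd 0.034 F [ 1.   1.2 -5.8] pos [ 0.5205 -0.0492  0.1575]
t 23.48 knob~ 0.663 T [-0.364 -0.373 -0.018] sd 0.035 F [ 1.4  2.2 -5.6] pos [ 0.5206 -0.0493  0.1575]
```

```bash
python3 -m jog '[[[0,0,0,0,0,0.03],[0,0,0,0,0,0.06],[0,0,0,0,0,0.09],[0,0,0,0,0,0.125]]]' >/dev/null; python3 tq.py
python3 -m jog '[[[0,0,0,0,0,0.03],[0,0,0,0,0,0.06],[0,0,0,0,0,0.085]]]' >/dev/null; python3 tq.py
```

```text
t 24.48 knob~ 0.788 T [-0.673 -0.486 -0.006] sd 0.029 F [ 2.7  3.8 -5.7] pos [ 0.5206 -0.0495  0.1575]
t 25.35 knob~ 0.873 T [-0.929 -0.539  0.081] sd 0.052 F [ 3.   4.8 -5.8] pos [ 0.5206 -0.0496  0.1575]
```

```bash
cat > rect.py <<'E'
from h import *
p=np.load("clamp.npy")
def rect(img,c,pos,ori,z=45,x=(-45,60),y=(70,210),S=5):
    M=np.eye(4);M[:3,:3]=R.from_rotvec(ori).as_matrix();M[:3,3]=pos
    c=dict(c);c["world_to_cam"]=np.linalg.inv(M@np.array(c["hand_eye"]))
    gx,gy=np.meshgrid(np.arange(x[0],x[1],1/S),np.arange(y[0],y[1],1/S),indexing="ij")
    uv=proj(c,C2W(p,np.c_[gx.ravel(),gy.ravel(),0*gx.ravel()+z])).astype(np.float32)
    return cv2.remap(img,uv[:,0].reshape(gx.shape),uv[:,1].reshape(gx.shape),cv2.INTER_CUBIC)
if __name__=="__main__":
    c=ctrl.capture("wrist");cv2.imwrite("pics/wnow.png",c["frame"][:,:,::-1]);s=ctrl.get_state()
    a=rect(cv2.imread("pics/w1.png"),c,[.516,-.1211,.2003],[-3.123,-.336,.001])
    b=rect(cv2.imread("pics/wl.png"),c,[.5195,-.0497,.2625],[2.889,1.234,.001])
    d=rect(cv2.imread("pics/wnow.png"),c,s["eef_pos"],s["orientation"])
    o=np.vstack([a[150:400],b[150:400],d[150:400]])
    for k in range(0,700,50):cv2.line(o,(k,0),(k,o.shape[0]),(0,255,255) if k%100==0 else (90,160,160),1)
    print(o.shape);cv2.imwrite("pics/rect.png",cv2.resize(o,None,fx=.8,fy=.8,interpolation=cv2.INTER_AREA))
E
python3 rect.py
```

```text
(750, 700, 3)
```

View pics/rect.png

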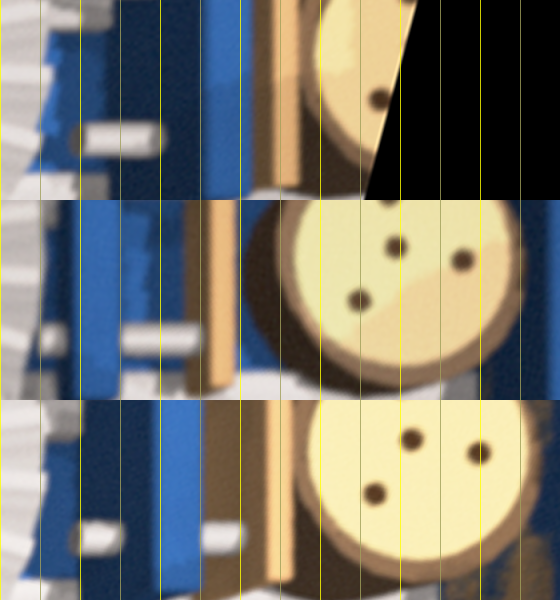

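The rectified strips show jaw-to-pad gaps of about 22 px (start), 89 px (free) and 65 px (now), at 4 px/mm. The views differ in parallax, so I'll ease onto click 4, release, and shoot from exactly the pose of the free picture.

```bash
python3 -m jog '[[[0,0,0,0,0,-0.01],[0,0,0,0,0,-0.02],[0,0,0,0,0,-0.02]]]' >/dev/null; python3 st.py; python3 -m jog '[[[0,0,0,0,0,0],[0,0,0,0,0,0],[0,0,0,0,0,0],[0,0,-30,0,0,0],[0,0,-70,0,0,0],[0,0,-100,0,0,0]]]' 0.2 >/dev/null; python3 st.py; python3 - <<'E'
from h import *
s=ctrl.get_state();R0=R.from_rotvec(s["orientation"])
print(R0.inv().apply(np.array([.5195,-.0497,.2625])-s["eef_pos"])*1000,(R0.inv()*R.from_rotvec([2.889,1.234,.001])).as_rotvec())
E
```

```text
t 25.77 knob~ 0.853 F_tool [ 2.9  4.6 -5.8] T [-0.897 -0.548  0.151] pos [ 0.5206 -0.0495  0.1575] q7 -0.83 grip 15.5
t 26.52 knob~ 0.851 F_tool [-0.3  0.3  0. ] T [0.073 0.044 0.001] pos [ 0.5201 -0.0488  0.2586] q7 -0.95 grip 51.1
[-0.56934001  0.86539252 -3.86310128] [ 2.16473881e-04  3.79708527e-04 -8.00110951e-01]
```

```bash
cp pics/wl.png pics/wfree.png; python3 -m jog '[[[0,0,-3.9,0,0,-0.17],[-0.6,0.9,-3.9,0,0,-0.34],[-0.6,0.9,-3.9,0,0,-0.51],[-0.6,0.9,-3.9,0,0,-0.68],[-0.6,0.9,-3.9,0,0,-0.8],[-0.6,0.9,-3.9,0,0,-0.8],[-0.6,0.9,-3.9,0,0,-0.8]]]'; python3 bar.py wrist scene; cp pics/wl.png pics/w4.png
cat > cmp.py <<'E'
from rect import *
c=ctrl.capture("wrist");s=ctrl.get_state();print(s["eef_pos"].round(4),s["orientation"].round(3))
out=[]
b0=[.5195,-.0497,.2625],[2.889,1.234,.001]
for f,po in(("wfree",b0),("w4",(s["eef_pos"],s["orientation"]))):
    out.append(rect(cv2.imread(f"pics/{f}.png"),c,*po,z=60)[150:400])
o=np.vstack(out);np.save("o.npy",o)
for k in range(0,700,50):cv2.line(o,(k,0),(k,o.shape[0]),(0,255,255),1)
cv2.imwrite("pics/cmp.png",o)
for i,a in enumerate(out):
    g=cv2.GaussianBlur(a[100:200],(3,3),0).mean(0)  # rows avg, BGR
    d=np.abs(np.gradient(g[:,2].astype(float)-g[:,0])) # R-B edges
    pk=[j for j in range(2,len(d)-2) if d[j]==d[j-2:j+3].max() and d[j]>2.0]
    print(i,[(j,round(d[j],1)) for j in pk])
E
python3 cmp.py
```

```text
time: 27.4
eef_pos: [0.5195, -0.0497, 0.2611]
orientation: [-2.891, -1.23, 0.0]
force: [-0.1, 0.1, -0.5]
grip_width: 0.0512
gripper_force: 0.0
wrist knob [0.815 0.842 0.286] clicks 3.89 cost 348.7 area 2986.5
scene knob [0.782 0.025 2.833] clicks 3.73 cost 32.5 area 209.0
[ 0.5195 -0.0496  0.2611] [ 2.89   1.233 -0.   ]
0 [(41, np.float64(3.3)), (76, np.float64(6.1)), (130, np.float64(5.7)), (163, np.float64(2.5)), (208, np.float64(6.8)), (239, np.float64(7.1)), (270, np.float64(15.6)), (281, np.float64(4.3)), (595, np.float64(3.2)), (613, np.float64(4.2)), (641, np.float64(4.4))]
1 [(39, np.float64(5.8)), (65, np.float64(2.3)), (80, np.float64(3.0)), (81, np.float64(3.0)), (143, np.float64(5.5)), (198, np.float64(5.8)), (253, np.float64(6.8)), (289, np.float64(7.0)), (319, np.float64(7.7)), (624, np.float64(7.2)), (642, np.float64(4.4))]
```

View pics/cmp.png

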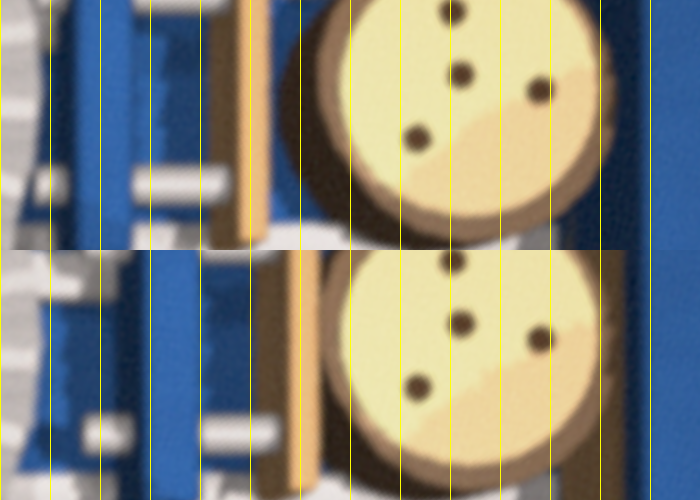

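The jaw moved 67 px (13.4 mm, as expected for 4 clicks), the pad about 50 px. That gives about 3.5 mm compression, roughly 7 N at click 4. The slice hasn't moved. I'll refine this with a joint fit over the four pictures.

```bash
cat > joint.py <<'E'
from rect import *
from scipy.optimize import least_squares
from scipy.ndimage import gaussian_filter1d as gf
c=ctrl.capture("wrist");s=ctrl.get_state();H=np.array(c["hand_eye"])
th=.65-.873-np.pi/2+p[2]
on=R.from_matrix(np.c_[[-np.sin(th),np.cos(th),0],[np.cos(th),np.sin(th),0],[0,0,-1]]).as_rotvec()
V={"w1":([.516,-.1211,.2003],[-3.123,-.336,.001],7*.20944),"wfree":([.5195,-.0497,.2625],[2.889,1.234,.001],0.),
"w4":(s["eef_pos"],s["orientation"],4*.20944),"wnow":([.5206,-.0496,.1575],on,.868)}
# approx edges (px at z=45, 5px/mm) jL,jR,pL,pR ; rows
A={"w1":(255,313,341,373),"wfree":(94,150,261,295),"w4":(155,0,0,0),"wnow":(191,251,332,366)}
obs={}
for n,(po,o,q) in V.items():
    a=rect(cv2.imread(f"pics/{n}.png"),c,po,o,z=45)[150:400]
    rows=slice(20,110) if n!="wfree" and n!="w4" else slice(80,150)
    g=a[rows].astype(float).mean(0);g=gf(g,2,axis=0);d=np.sqrt((np.gradient(g,axis=0)**2).sum(1))
    pk=[j for j in range(3,len(d)-3) if d[j]==d[j-3:j+4].max() and d[j]>1.5]
    sub=[j+.5*(d[j-1]-d[j+1])/(d[j-1]-2*d[j]+d[j+1]) for j in pk]
    M=np.eye(4);M[:3,:3]=R.from_rotvec(o).as_matrix();M[:3,3]=po;C=(M@H)[:3,3]
    Cc=R.from_euler("z",-p[2]).apply(C-[p[0],p[1],0])*1000
    print(n,Cc.round(0),np.round(sub,1).tolist())
    obs[n]=(Cc,q,np.array(sub))
np.save("obs.npy",obs,allow_pickle=True)
E
python3 joint.py
```

```text
w1 [ 64. -70. 318.] [55.7, 94.2, 126.2, 247.8, 309.2, 335.8, 366.0, 389.5, 434.1, 495.1, 504.7]
wfree [ 68.  46. 381.] [45.2, 63.4, 85.6, 140.0, 152.3, 176.6, 222.9, 255.8, 287.6, 351.5, 365.0, 429.8, 453.9, 559.8, 582.1, 627.3, 644.5, 678.5]
w4 [ 68.  46. 379.] [45.5, 73.9, 125.4, 156.3, 212.4, 223.9, 271.2, 308.9, 339.3, 365.3, 431.5, 454.5, 560.7, 583.0, 627.5, 642.3, 659.9, 679.6]
wnow [ 81. -20. 276.] [53.6, 94.8, 188.6, 250.6, 330.7, 362.0, 384.4, 453.8, 477.7, 500.3, 524.2, 584.4, 608.4, 656.4, 670.4, 687.0]
```

```bash
cat > fit4.py <<'E'
import numpy as np
from scipy.optimize import least_squares
O={"w1":(-70,318,7*.20944,(247.8,309.2,335.8,366.0)),"wfree":(46,380.5,0,(85.6,140,255.8,287.6)),"w4":(46,379,4*.20944,(156.3,212.4,308.9,339.3)),"wn":(-20,275.5,.868,(188.6,250.6,330.7,362.0))}
def res(x):
    hj,hp,J,w,D,t,c=x[:7];r=[]
    for i,(n,(Yc,Hc,q,e)) in enumerate(O.items()):
        s=x[7+i];j=J+16*q;pd=J+w+D+16*min(q,c)
        for Y,h,m in((j,hj,e[0]),(j+w,hj,e[1]),(pd,hp,e[2]),(pd+t,hp,e[3])):
            Ya=Yc+(Y-Yc)*(Hc-45)/(Hc-h)+s;r.append((Ya-(70+m/5))/.25)
        r.append(s/2)
    return np.array(r+[(hj-62)/10,(hp-58)/10])
r=least_squares(res,[60,58,85,10,25,6,.62,0,0,0,0])
cov=np.linalg.inv(r.jac.T@r.jac);print(r.x.round(3),"cost",r.cost,"sd c",cov[6,6]**.5, "sd h",cov[1,1]**.5)
print(res(r.x).round(1));print("F at 4,5:",[(k*.20944-r.x[6])*32 for k in(4,5)])
E
python3 fit4.py
```

```text
[62.319 56.499 84.574 10.991 23.034  5.936  0.621 -0.222  0.091  0.258
 -0.149] cost 5.244302093614479 sd c 0.021979480020640693 sd h 3.017738363518922
[ 1.2 -0.9 -0.5  0.2 -0.1 -1.4  1.4  0.4 -0.4  0.  -0.7  0.8 -0.2  0.1
  0.1  0.9 -1.2  0.2  0.1 -0.1  0.  -0.2]
F at 4,5: [np.float64(6.931192564803716), np.float64(13.633272564803715)]
```

```bash
cat > ecc.py <<'E'
from rect import *
c=ctrl.capture("wrist");s=ctrl.get_state()
a=cv2.imread("pics/w4.png");b=cv2.imread("pics/wfree.png");po=(s["eef_pos"],s["orientation"])
g=lambda i:cv2.cvtColor(i,cv2.COLOR_BGR2GRAY).astype(np.float32)
crit=(3,500,1e-8)
def warp(W,mode,z):
    M=np.eye(4);M[:3,:3]=R.from_rotvec(po[1]).as_matrix();M[:3,3]=po[0];cc=dict(c);cc["world_to_cam"]=np.linalg.inv(M@np.array(c["hand_eye"]))
    return cc
# static: plate around (fence end + knobless), fence; mask drawn in w4 through projection
cc=warp(0,0,0);m=np.zeros(a.shape[:2],np.uint8)
pl=lambda P:np.int32(proj(cc,C2W(p,P)))
cv2.fillPoly(m,[pl([[-100,40,20],[-45,40,20],[-45,190,20],[-100,190,20]])],255)
cv2.fillPoly(m,[pl([[-100,185,20],[-100,255,20],[120,255,20],[120,185,20]])],255)
cv2.fillPoly(m,[pl([[60,30,20],[120,30,20],[120,255,20],[60,255,20]])],255)
m[int(.6*420):]=0
W=np.eye(2,3,dtype=np.float32)
r,W=cv2.findTransformECC(g(a),g(b),W,cv2.MOTION_EUCLIDEAN,crit,m,3)
print("static",r,W.round(4).tolist())
b2=cv2.warpAffine(b,W,(560,420),flags=cv2.INTER_CUBIC+cv2.WARP_INVERSE_MAP)
A,B=[rect(i,c,*po,z=60) for i in(a,b2)]
def shift(x0,x1,g0,name,rows=(190,330)):
    t=A[rows[0]:rows[1],x0:x1];best=None
    W=np.eye(2,3,dtype=np.float32);W[0,2]=-g0
    T=np.zeros(A.shape[:2],np.uint8);T[rows[0]:rows[1],x0:x1]=255
    r,W=cv2.findTransformECC(g(A),g(B),W,cv2.MOTION_TRANSLATION,crit,T,5)
    print(name,"cc",round(r,4),"shift px",(-W[0,2]).round(2),"along x",W[1,2].round(2))
shift(135,170,67,"jaw L");shift(160,210,67,"jaw R");shift(135,205,67,"jaw");shift(262,310,49,"pad sideL+top");shift(275,305,49,"pad edge");shift(262,330,49,"pad all");shift(345,590,0,"slice")
E
python3 ecc.py
```

```text
static 0.9869549511353778 [[1.0, -0.0017999999690800905, 0.8820000290870667], [0.0017999999690800905, 1.0, -0.1467999964952469]]Traceback (most recent call last):
  File "ecc.py", line 27, in <module>
    shift(135,170,67,"jaw L");shift(160,210,67,"jaw R");shift(135,205,67,"jaw");shift(262,310,49,"pad sideL+top");shift(275,305,49,"pad edge");shift(262,330,49,"pad all");shift(345,590,0,"slice")
    ~~~~~^^^^^^^^^^^^^^^^^^^^
  File "ecc.py", line 25, in shift
    r,W=cv2.findTransformECC(g(A),g(B),W,cv2.MOTION_TRANSLATION,crit,T,5)
        ~~~~~~~~~~~~~~~~~~~~^^^^^^^^^^^^^^^^^^^^^^^^^^^^^^^^^^^^^^^^^^^^^
cv2.error: OpenCV(4.12.0) /io/opencv/modules/video/src/ecc.cpp:589: error: (-7:Iterations do not converge) The algorithm stopped before its convergence. The correlation is going to be minimized. Images may be uncorrelated or non-overlapped in function 'findTransformECC'
```

```bash
python3 - <<'E'
s=open("ecc.py").read()
i=s.index("def shift");j=s.index('shift(135,170')
s=s[:i]+'''def shift(x0,x1,g0,name,rows=(190,330)):
    t=A[rows[0]:rows[1],x0:x1];l=x0-g0-15
    M=cv2.matchTemplate(B[rows[0]:rows[1],l:x1-g0+15],t,cv2.TM_SQDIFF)[0].astype(float)
    k=M.argmin();f=np.polyfit(np.arange(-3,4),M[k-3:k+4],2) if 3<=k<len(M)-3 else [1,0,0]
    print(name,"shift px",round(x0-(l+k-f[1]/2/f[0]),2),"score",M.min()/t.size)
'''+s[j:]
open("ecc.py","w").write(s)
E
sed -i 's/shift(345,590,0,"slice")/shift(345,590,0,"slice");shift(280,300,49,"pad edge narrow");shift(135,155,67,"jaw edge");shift(610,660,0,"fence edge")/' ecc.py; python3 ecc.py
```

```text
static 0.9869549511353778 [[1.0, -0.0017999999690800905, 0.8820000290870667], [0.0017999999690800905, 1.0, -0.1467999964952469]]
jaw L shift px 65.42 score 8.284625850340136
jaw R shift px 66.2 score 42.739666666666665
jaw shift px 65.44 score 10.55765306122449
pad sideL+top shift px 48.81 score 8.13874007936508
pad edge shift px 48.85 score 6.521984126984127
pad all shift px 49.51 score 336.0139005602241
slice shift px 0.41 score 21.665208940719143
pad edge narrow shift px 48.85 score 7.9325
jaw edge shift px 65.43 score 12.303214285714287
fence edge shift px 2.72 score 203.46785714285716
```

Careful matching of the intrinsic edges gives jaw 65.4 px and pad 48.9 px. The pad top is about 5 mm lower than the jaw top, so pad contact is at about 0.634 rad, just after click 3, which agrees with the torque readings. Click 4 is therefore only the first click after contact (about 6.4 N, 0.10 Nm). The second is click 5, about 13 N with 0.2 Nm felt. I'll regrip and add one click.

```bash
python3 st.py; python3 go.py w 520.6 -49.3 157 -1.551
```

```text
t 27.7 knob~ 0.051 F_tool [0.4 1.1 0.4] T [-0.054 -0.028 -0.006] pos [ 0.5195 -0.0497  0.2611] q7 -0.34 grip 51.0
shift [  1.    0.5 104.1] turn [0.    0.    0.787] | now t 27.7 clamp-mm [ -1.3   0.  261.1] q [-0.23  0.67  0.49  1.68 -0.39  0.89 -0.34]
```

```bash
python3 -m jog '[[[0,0,0,0,0,0.17],[0,0,0,0,0,0.34],[0,0,0,0,0,0.51],[1,0.5,20,0,0,0.68],[1,0.5,50,0,0,0.79],[1,0.5,80,0,0,0.79],[1,0.5,98,0,0,0.79],[1,0.5,104,0,0,0.79],[1,0.5,104,0,0,0.79]]]' 0.2 >/dev/null; python3 st.py; python3 -m jog '[[[0,0,0,0,0,0],[0,0,0,0,0,0],[0,0,0,0,0,0],[0,0,0,0,0,0],[0,0,0,0,0,0]]]' -1 40 >/dev/null; python3 tq.py
python3 -m jog '[[[0,0,0,0,0,0.03],[0,0,0,0,0,0.06],[0,0,0,0,0,0.09],[0,0,0,0,0,0.12],[0,0,0,0,0,0.155]]]' >/dev/null; python3 tq.py
```

```text
t 28.82 knob~ 0.84 F_tool [ 0.8 -1.  -1.8] T [-0.036  0.011  0.06 ] pos [ 0.5207 -0.0494  0.1574] q7 -0.82 grip 51.4
t 29.95 knob~ 0.84 T [-0.141  0.203  0.026] sd 0.02 F [-1.   1.  -6.2] pos [ 0.5208 -0.0496  0.1577]
t 31.07 knob~ 0.996 T [-0.433  0.212  0.105] sd 0.036 F [-0.8  2.8 -5.9] pos [ 0.5208 -0.0498  0.1577]
```

At 0.996 rad the torque is 0.185 Nm above a free click at the same phase. That again puts contact at about 0.635 rad, so click 5 is right.

```bash
python3 -m jog '[[[0,0,0,0,0,0.03],[0,0,0,0,0,0.06],[0,0,0,0,0,0.078]]]' >/dev/null; python3 tq.py
python3 -m jog '[[[0,0,0,0,0,-0.01],[0,0,0,0,0,-0.02],[0,0,0,0,0,-0.02]]]' >/dev/null; python3 st.py
python3 -m jog '[[[0,0,0,0,0,0],[0,0,0,0,0,0],[0,0,0,0,0,0],[0,0,-30,0,0,0],[0,0,-70,0,0,0],[0,0,-100,0,0,0],[0,0,-105,0,0,0]]]' 0.2 >/dev/null; python3 bar.py wrist scene; python3 st.py;  python3 - <<'E'
from h import *
s=ctrl.get_state();R0=R.from_rotvec(s["orientation"])
print(R0.inv().apply(np.array([.5195,-.0497,.2625])-s["eef_pos"])*1000,(R0.inv()*R.from_rotvec([2.889,1.234,.001])).as_rotvec())
E
```

```text
t 31.95 knob~ 1.074 T [-0.614  0.304  0.216] sd 0.045 F [-0.8  4.1 -7.2] pos [ 0.5208 -0.0499  0.1577]
t 32.33 knob~ 1.054 F_tool [-0.8  3.5 -7.4] T [-0.653  0.329  0.262] pos [ 0.5208 -0.0499  0.1577] q7 -0.98 grip 15.4
wrist knob [ 1.052  0.421 -0.778] clicks 5.02 cost 319.7 area 2782.0
scene knob [0.93  0.896 2.759] clicks 4.44 cost 37.2 area 216.0
t 33.3 knob~ 1.053 F_tool [-0.1 -0.3 -0.2] T [0.015 0.011 0.001] pos [ 0.5206 -0.0492  0.262 ] q7 -1.11 grip 51.2
[-0.97112048  0.72829394 -0.45170607] [-1.82010978e-04  3.81982583e-04 -1.00247823e+00]
```

View pics/wl.png

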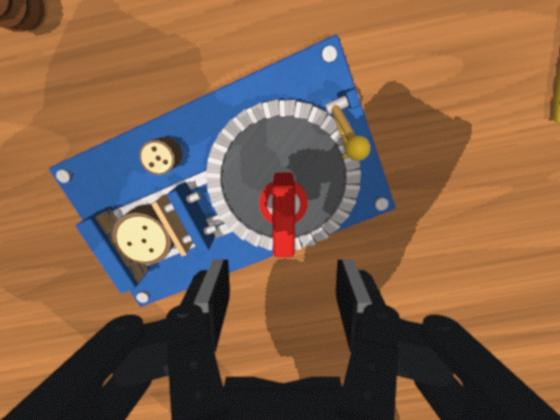

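The ball is at (358,148) with the dog on the teeth, and the knob is held at 5 clicks. The last torque reading came out a little high, so I'll check with the same-pose picture as before.

```bash
python3 -m jog '[[[-1,0.7,-0.5,0,0,-0.17],[-1,0.7,-0.5,0,0,-0.34],[-1,0.7,-0.5,0,0,-0.51],[-1,0.7,-0.5,0,0,-0.68],[-1,0.7,-0.5,0,0,-0.85],[-1,0.7,-0.5,0,0,-1.0],[-1,0.7,-0.5,0,0,-1.0],[-1,0.7,-0.5,0,0,-1.0]]]'>/dev/null; python3 bar.py wrist; cp pics/wl.png pics/w5.png
sed -e 's/w4.png/w5.png/' -e 's/^shift(135.*$/shift(150,172,81,"jaw edge");shift(140,185,81,"jaw L");shift(280,300,49,"pad edge narrow");shift(262,310,49,"pad sideL+top");shift(345,590,0,"slice")/' ecc.py > ecc5.py; sed -e 's/wfree.png/w4.png/' -e 's/,81,/,16,/g' -e 's/,49,/,0,/g' ecc5.py > ecc54.py; python3 ecc5.py; python3 ecc54.py
```

```text
wrist knob [1.045 0.327 0.415] clicks 4.99 cost 326.6 area 3103.0
static 0.9883026761248037 [[1.0, -0.005400000140070915, 0.9753999710083008], [0.005400000140070915, 1.0, -1.0162999629974365]]
jaw edge shift px 83.12 score 12.51926406926407
jaw L shift px 82.62 score 23.186507936507937
pad edge narrow shift px 49.68 score 13.629166666666666
pad sideL+top shift px 49.59 score 13.003621031746032
slice shift px 0.24 score 16.400913508260448
static 0.9971485357298268 [[1.0, -0.0034000000450760126, 0.06300000101327896], [0.0034000000450760126, 1.0, -0.8091999888420105]]
jaw edge shift px 17.82 score 6.167099567099567
jaw L shift px 17.78 score 6.399365079365079
pad edge narrow shift px 0.87 score 7.343928571428571
pad sideL+top shift px 0.85 score 5.71235119047619
slice shift px 0.0 score 12.44620019436346
```

```bash
python3 -m jog '[[[0,0,-20,0,0,0],[0,0,-40,0,0,0],[0,0,-40,0,0,0],[0,0,-40,0,0,0]]]' >/dev/null; python3 st.py; python3 -c "
from cell import ctrl;print(ctrl.sign_off())"
```

```text
t 34.95 knob~ 0.054 F_tool [ 0.1 -0.   0.5] T [ 0.029 -0.008  0.003] pos [ 0.5193 -0.0496  0.302 ] q7 -0.38 grip 51.4
the job is handed in; nothing more can be done
None
```

I handed the job in at 35 s: the knob was wound back to its stop, the dog is back on the teeth, and the slice is held at click 5, the second click after the pad met it. The camera puts the pressure at about 13 N, near the top of the 6–14 N band; the last torque reading, which is noisy, suggested up to 15 N.

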